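# Put the red-brown strop back between the grey and the white stone

## Task

Put the strop with red-brown leather and pale handle away in the stone rack: take it by its handle and slide it, handle up, down between the grey and the white stone, spreading them with its tapered lower edge, keeping hold of it until it stands fully home on the rack floor. Leave both stones standing upright in the rack, let go, and leave the green strop where it stands.

Things in the scene. Friction and masses are not known exactly. Their poses are not given: they have to be found in the camera images.
- strop_red_handle (a point): Handle centre of the strop to put away, standing on the bench: red-brown block 100 (x) x 28 (y, thin way) x 70 mm high, the lowest 20 mm tapering to 16 mm thick at the flat underside. Pale wood handle on its middle, 44 (x) x 22 (y) x 60 mm high; 130 mm high in all. This point is 100 mm above the underside, 30 mm below the handle's top; z up. About 0.2 kg.
- stone_grey_mid (a point): Centre of the dark grey sharpening stone, the middle one of three standing loose, parallel, on edge in a low rack. Each is 110 (x, along the gaps) x 34 (y) x 58 mm high (z up), top long edges chamfered 8 mm over the top 14 mm; 0.5 kg, smooth, slides and rocks aside when pushed. Point 29 mm above its underside. Gaps about 18 mm: 10 mm less than the strop.
- stone_white_mid (a point): Centre of the white stone, same size and pose, on either side of the grey one (orange on the other); the strop goes half-way between white and grey. The rack is fixed: floor 8 mm above the bench, inside 130 mm along the gaps, 166 mm across, lips at the gaps' ends 12 mm above the floor, side walls 46 mm, about 14 mm free from each outer stone to its wall.
- strop_green_handle (a point): Handle centre of the other strop, same shape and size, with green faces and a dark wooden handle, standing on the bench. To be left alone.
Not all that is in view belongs to the job. What is shaped like the part that bears strop_red_handle but pink is not meant. There is more than one size of the part that bears stone_grey_mid; the job needs the larger.

How it is judged:
By the outcome, as a careful person would: the job done as asked, in the order asked, and still so for the second after the job is handed in, with the robot touching nothing.
It also fails if it takes over 35 s, if anything falls off the work surface, if the arm or the gripper's body presses on something with over 40 N, if the wrist force passes 120 N, or if a joint passes its speed limit or range.

## Robot

A 6-joint arm with a two-finger parallel gripper is mounted at the origin on the work surface. World frame = base frame: x ahead of the robot, y to its left, z up, the work surface at z = 0. Lengths are in mm, angles in rad, forces in N, time in s.
With the tool pointing down it reaches from about 350 to 875 mm from the base axis. Payload 4.2 kg.
Tool frame: the origin (TCP) lies midway between the tips of the shut fingers; the grasp point (between the pads) lies 19 mm behind it (arm.grip_point_offset is the distance from the TCP to the grasp point, in mm); y points along the fingers, z is the direction in which the jaws open and shut, and the axes are right-handed (so a half turn about y gives the same grasp; the last joint's range is limited). The gripper opens to 85 mm and grips with 20 to 120 N. Pads are 22 mm wide; open, the fingers measure 114 mm over their backs; the gripper's body (76 mm by 85 mm) begins 54 mm behind the grasp point. The pads swing forward as they close: fully open they stand 13 mm farther back than shut.
Start: joints at [1.442, 0.385, 0.008, 0, -1.194, -0.259], TCP at [236.312, 578.581, 231.312] pointing down, gripper open.
Joint ranges: [-3.14, 3.14], [-1.21, 2.06], [-1.07, 1.41], [-3.16, 2.05], [-2.99, -0.16], [-3.1, 3.1]. Speed limits (rad/s): [2.79, 2.79, 3.14, 3.14, 3.14, 3.14].

## Interface

Orientations are given as a unit quaternion [x, y, z, w].
In Python, from bench import arm, optics, job_done, spotter gives the robot as it stands.
- The arm moves only by the tool jog_arm, never from a script. Its arguments are lists of equal length, an entry for each row: "translation": the shift along the tool's x, y, z in units of 50 mm (1.0 is 50 mm), a list of three; "rot": the turn, a rotation vector about the tool's x, y, z in units of 8 degrees (1.0 is 8 degrees), a list of three; "gripper": the opening, from 0 (shut) to 1 (fully open). A call has 1 to 20 rows; each row is the pose to reach, as a shift and turn from the pose measured when the call began, along the tool's axes at that moment; what a row does not reach only later rows make up. A row lasts 1/10 s, in which the tool goes at most 50 mm and 8.59 degrees, less where a joint would pass 70% of its speed; a pose out of reach is approached as far as the arm can. A call with a gripper value outside its range is refused whole. The fingers move at their own pace and stop on an object; the grip force is fixed at half the most. Time passes only in rows, so rows that repeat a pose let the fingers close. It gives the time, the measured TCP pose, the force and the opening at its end, in the units of the state.
- arm.read_state(): the state, without advancing time (a new reading comes with each control period).
- optics.get_image(name): name is "scene" or "side" or "wrist"; returns a dict with "frame" (384x512x3 uint8, red, green, blue), "mtx" (3x3 intrinsics, pixels), "xyz" and "attitude" of the camera in the world; the wrist camera has in their place "T_tool_cam" (4x4, takes a point from camera to tool coordinates, whose origin is the TCP and whose axes are the tool frame's). Camera axes: x right, y down, z forward; pixel columns grow to the right and rows downward; lengths in mm; the calibration is good to about 2 mm. A picture is of the moment at which its call begins: read the wrist's pose just before it. There is no depth.
- job_done(): hands the job in, once; it reports no verdict.
Trained networks look in the newest picture that a camera, given by its name, has taken for a name from the list of things; names that differ only in an ending like _2 or _b are one class to them, and where a whole thing is asked for, a point or a joint stands for the part that bears it (a point fixed in the world has none). Each returns a list of dicts, best first, with "score" (0 to 1); they miss things now and then, are a little off and sometimes report something else, mostly with a low value. They report only what shows in the picture. A call takes as long as a camera call. They do not tell look-alikes from the thing itself.
- spotter.look_for(camera, thing): "centre" ([x, y, z] in mm, in the coordinates of the camera as it stood for that picture, good to about 4 mm: the middle of the surface that is visible of it).
The state is a dict: "clock": time; "joints": joint angles; "joint_vel": joint speeds; "joint_efforts": joint torques, N m; "position": TCP position; "ee_rot": TCP orientation; "contact_force": force on the tool from outside, world axes, zero at the start; "wrist_torque": the same for the moment, N m; "gripper_width": finger opening in mm.
Only numpy, scipy, OpenCV 4.12 (cv2) and the standard library are available. Lean on these libraries where they do the work, as an engineer would, in place of code of your own. Each camera call takes 0.05 s, during which the arm holds its last target. There are 200 camera calls.

## Working session

There is one attempt and no reset: what is moved stays moved. The work goes in short steps, Python scripts to look and compute and a tool call to move; the robot and the scene stay as the last step left them, time stands still between calls to the robot, and variables do not carry over. Pictures are saved under pics/ and viewed, about 8 in all and at most 12, crops included, and the job is handed in when it is done.

Besides the shell and the picture viewer there is one more tool, called after "Call:" in YAML: its name, and indented under it one key for each argument. jog_arm: Moves the arm, as the interface text tells. Its arguments: {"type":"object","properties":{"translation":{"type":"array"},"rot":{"type":"array"},"gripper":{"type":"array"}},"required":["translation","rot","gripper"]}

```bash
mkdir -p pics; cat > h.py <<'E'
from bench import arm, optics, job_done, spotter
import numpy as np, cv2
from scipy.spatial.transform import Rotation as R
def cam(name):
    s=arm.read_state(); d=optics.get_image(name)
    if name=="wrist":
        T=np.eye(4);T[:3,:3]=R.from_quat(s["ee_rot"]).as_matrix();T[:3,3]=s["position"]
        T=T@np.array(d["T_tool_cam"])
    else:
        T=np.eye(4);a=np.array(d["attitude"]);T[:3,:3]=a if a.shape==(3,3) else R.from_quat(a).as_matrix();T[:3,3]=d["xyz"]
    return d["frame"],np.array(d["mtx"]),T
def proj(K,T,p):
    q=T[:3,:3].T@(np.array(p,float)-T[:3,3]); return (K@q/q[2])[:2]
def ray(K,T,u,v):
    r=T[:3,:3]@np.linalg.inv(K)@[u,v,1]; return T[:3,3],r/np.linalg.norm(r)
def plane(K,T,u,v,z):
    o,r=ray(K,T,u,v); return o+r*(z-o[2])/r[2]
def save(n,f): cv2.imwrite("pics/"+n,cv2.cvtColor(f,cv2.COLOR_RGB2BGR))
E
cat > a.py <<'E'
from h import *
s=arm.read_state(); print(s)
for c in ["scene","side","wrist"]:
    f,K,T=cam(c); save(c+"0.png",f); print(c,K.tolist(),T.round(3).tolist())
    for t in ["strop_red_handle","stone_grey_mid","stone_white_mid","strop_green_handle"]:
        for x in spotter.look_for(c,t):
            p=T[:3,:3]@x["centre"]+T[:3,3]; print(t,round(x["score"],2),p.round(0),proj(K,T,p).round(0))
E
python3 a.py; python3 -c "
import cv2,numpy as np
a=cv2.imread('pics/scene0.png');b=cv2.imread('pics/side0.png');"
```

```text
{'clock': 0.0, 'joints': array([ 1.44158369e+00,  3.85552993e-01,  6.62335898e-03, -5.04457030e-04,
       -1.19402853e+00, -2.58573633e-01]), 'joint_vel': array([ 0.0003784 ,  0.00163401,  0.00066796,  0.0001702 ,  0.00078188,
       -0.00076465]), 'joint_efforts': array([-1.36048733e-03, -3.92286301e+01,  1.88397181e+01,  4.18610215e+00,
       -4.68559083e-03, -6.92123393e-06]), 'position': array([236.11137016, 578.0424511 , 230.22197922]), 'ee_rot': array([-0.13619417, -0.69307014,  0.69461702,  0.13642621]), 'contact_force': array([-0.09185023,  0.00855008,  1.00264991]), 'wrist_torque': array([ 0.02556786, -0.02918083,  0.03605616]), 'gripper_width': 85.27239362642257}
scene [[370.9141254444858, 0.0, 254.90580057257063], [0.0, 370.9141254444858, 193.53297886471887], [0.0, 0.0, 1.0]] [[-0.323, 0.664, -0.675, 1041.845], [0.946, 0.232, -0.225, 84.827], [0.007, -0.711, -0.703, 671.117], [0.0, 0.0, 0.0, 1.0]]
strop_red_handle 0.93 [424. -93.  68.] [266. 184.]
strop_red_handle 0.82 [ 673. -396.   67.] [ 93. 228.]
strop_red_handle 0.57 [ 654. -255.   68.] [157. 239.]
stone_grey_mid 0.
[... 381 characters left out ...]
66.682], [-0.375, 0.719, -0.585, 533.567], [0.014, -0.627, -0.779, 906.884], [0.0, 0.0, 0.0, 1.0]]
strop_red_handle 0.82 [ 634. -252.   66.] [234. 138.]
strop_red_handle 0.74 [ 657. -380.   69.] [246. 104.]
strop_red_handle 0.65 [403. -77.  70.] [299. 218.]
stone_grey_mid 0.67 [502. 148.  54.] [214. 292.]
stone_grey_mid 0.62 [342. 203.  34.] [280. 352.]
stone_white_mid 0.87 [498.  99.  53.] [226. 273.]
strop_green_handle 0.88 [ 459. -244.   66.] [299. 160.]
wrist [[277.46273467486577, 0.0, 252.80143970470493], [0.0, 277.46273467486577, 195.87698902665457], [0.0, 0.0, 1.0]] [[-0.379, -0.888, -0.261, 303.14], [-0.925, 0.364, 0.107, 549.863], [0.0, 0.282, -0.959, 373.491], [0.0, 0.0, 0.0, 1.0]]
```

View pics/scene0.png

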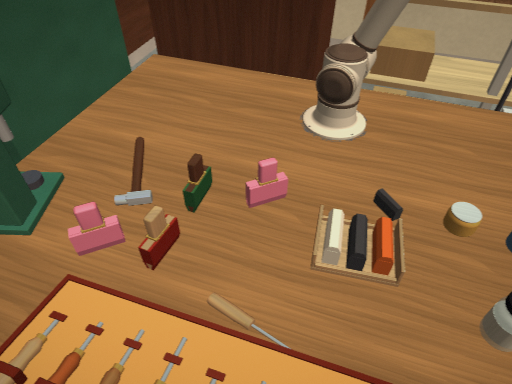

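View pics/side0.png

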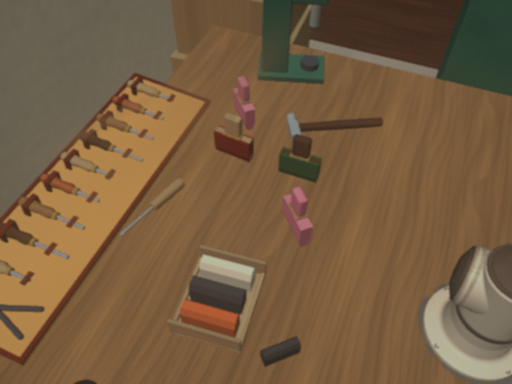

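Scene: the red-brown strop with pale handle is at about (158,235); green strop (198,182); two pink decoys; rack at (360,245) with white, dark grey and orange stones; small dark decoy stone (388,204). Side: red strop at (233,138), rack at (218,295).

```bash
cat >> h.py <<'E'
def plan(pos,yaw):
    """tool move (units) so TCP is at pos, pointing down, jaw axis (tool z) at world angle yaw mod pi"""
    s=arm.read_state(); C=R.from_quat(s["ee_rot"]); best=None
    for k in (0,np.pi):
        z=np.array([np.cos(yaw+k),np.sin(yaw+k),0]); y=np.array([0,0,-1.]); x=np.cross(y,z)
        rv=(C.inv()*R.from_matrix(np.c_[x,y,z])).as_rotvec()
        if best is None or np.linalg.norm(rv)<np.linalg.norm(best): best=rv
    t=C.inv().apply(np.array(pos)-s["position"])
    return "trans",(t/50).round(3).tolist(),"rot",(np.degrees(best)/8).round(3).tolist()
def refpt(v):
    "least-squares meeting point of rays, v: list of (K,T,u,v)"
    A=np.zeros((3,3));b=np.zeros(3)
    for K,T,u,w in v:
        o,r=ray(K,T,u,w);M=np.eye(3)-np.outer(r,r);A+=M;b+=M@o
    return np.linalg.solve(A,b)
E
python3 - <<'E'
from h import *
f,K,T=cam("scene");g,K2,T2=cam("side")
print("handle top",refpt([(K,T,154,211),(K2,T2,233,119)]))
for n,a,b,z in [("strop top edge sc",(143,250),(178,222),70),]:
    p,q=plane(K,T,*a,z),plane(K,T,*b,z);print(n,p,q,np.degrees(np.arctan2(*(p-q)[1::-1])))
p,q=plane(K2,T2,216,133,70),plane(K2,T2,254,149,70);print(p,q,np.degrees(np.arctan2(*(p-q)[1::-1])))
p,q=plane(K2,T2,200,261,66),plane(K2,T2,254,272,66);print("white",p,q,np.degrees(np.arctan2(*(p-q)[1::-1])))
p,q=plane(K,T,338,212,66),plane(K,T,330,258,66);print("white",p,q,np.degrees(np.arctan2(*(p-q)[1::-1])))
s=arm.read_state();print(R.from_quat(s["ee_rot"]).as_matrix().round(3))
print(plan((480,150,230),np.radians(90)))
big=cv2.resize(f[200:290,120:420],None,fx=2.6,fy=2.6,interpolation=cv2.INTER_CUBIC);save("crop.png",big)
E
```

```text
handle top [ 635.78266786 -257.56265087  128.27375148]
strop top edge sc [ 689.78082023 -266.14683092   70.        ] [ 600.74680088 -234.45011333   70.        ] -19.596076009028337
[ 681.38843082 -247.42402595   70.        ] [ 572.25304374 -232.48899423   70.        ] -7.792446854337891
white [554.47073872 100.47665446  66.        ] [443.45892657  82.12739832  66.        ] 9.385616870353573
white [455.17196824  83.86714916  66.        ] [583.47998693  90.1065623   66.        ] -177.21599123393867
[[-0.926 -0.    -0.378]
 [ 0.378  0.    -0.926]
 [ 0.    -1.    -0.   ]]
('trans', [-7.753, 0.026, 6.092], 'rot', [0.001, -2.777, 0.0])
```

View pics/crop.png

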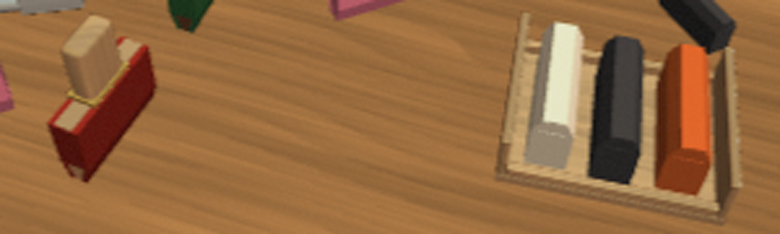

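The strop and the rack are both clear; the crop confirms the pale handle and the order white, grey, orange. I'll move over the rack for a close look.

```bash
python3 - <<'E'
from h import *
print(plan((510,110,230),np.radians(97)))
E
```

```text
('trans', [-8.611, 0.026, 6.606], 'rot', [0.001, -3.652, 0.0])
```

Call:
jog_arm:
  translation:
    - [-8.6, 0, 6.6]
    - [-8.6, 0, 6.6]
    - [-8.6, 0, 6.6]
    - [-8.6, 0, 6.6]
    - [-8.6, 0, 6.6]
    - [-8.6, 0, 6.6]
    - [-8.6, 0, 6.6]
    - [-8.6, 0, 6.6]
    - [-8.6, 0, 6.6]
    - [-8.6, 0, 6.6]
    - [-8.6, 0, 6.6]
    - [-8.6, 0, 6.6]
    - [-8.6, 0, 6.6]
    - [-8.6, 0, 6.6]
    - [-8.6, 0, 6.6]
    - [-8.6, 0, 6.6]
  rot:
    - [0, -3.65, 0]
    - [0, -3.65, 0]
    - [0, -3.65, 0]
    - [0, -3.65, 0]
    - [0, -3.65, 0]
    - [0, -3.65, 0]
    - [0, -3.65, 0]
    - [0, -3.65, 0]
    - [0, -3.65, 0]
    - [0, -3.65, 0]
    - [0, -3.65, 0]
    - [0, -3.65, 0]
    - [0, -3.65, 0]
    - [0, -3.65, 0]
    - [0, -3.65, 0]
    - [0, -3.65, 0]
  gripper: [1, 1, 1, 1, 1, 1, 1, 1, 1, 1, 1, 1, 1, 1, 1, 1]

```text
clock: 2.45
position: [509.2, 111.5, 231.5]
ee_rot: [-0.044, 0.706, -0.706, 0.044]
contact_force: [0.4, -0.1, -0.0]
gripper_width: 85.8
```

```bash
cat > look.py <<'E'
from h import *
import sys,pickle
n=sys.argv[1]
f,K,T=cam("wrist");save(n+".png",f);pickle.dump((f,K,T),open(n+".pkl","wb"))
s=arm.read_state();print(s["clock"],s["position"],s["contact_force"],s["gripper_width"]);print(T.round(3).tolist())
for t in sys.argv[2:]:
    for x in spotter.look_for("wrist",t):
        p=T[:3,:3]@x["centre"]+T[:3,3]; print(t,round(x["score"],2),p.round(1),proj(K,T,p).round(0))
E
python3 look.py rack1 stone_grey_mid stone_white_mid strop_red_handle; python3 - <<'E'
from h import *
print(plan((620,-240,240),np.radians(75)))
E
```

```text
2.5 [509.26152189 111.42997109 231.46500068] [-0.40046629 -0.26804195 -0.03385826] 85.2907882528566
[[0.122, -0.952, -0.279, 580.816], [-0.993, -0.117, -0.034, 118.753], [0.0, 0.282, -0.96, 373.708], [0.0, 0.0, 0.0, 1.0]]
stone_grey_mid 0.66 [347.9 185.9  28.2] [186. 278.]
stone_grey_mid 0.6 [507.  133.6  68.6] [232. 180.]
stone_white_mid 0.96 [506.7  83.5  68.5] [276. 186.]
strop_red_handle 0.56 [429.7 -96.2  69.2] [411. 264.]
('trans', [-1.334, -0.173, 7.238], 'rot', [0.001, 2.755, -0.001])
```

View pics/rack1.png

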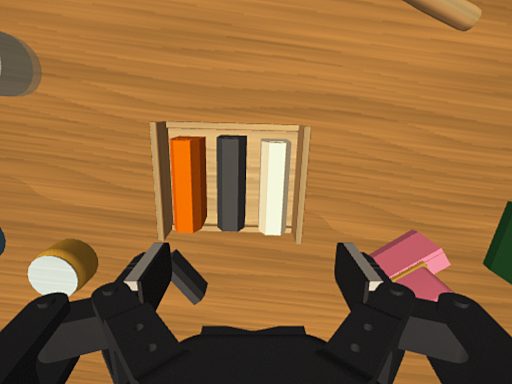

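The wrist view shows the rack at (232,182): orange (187,185), grey (232,183) and white (275,187). It stands nearly square to the tool. I'll fit the stone poses to colour masks in the wrist and scene views, with height left free.

```bash
cat > fit.py <<'E'
from h import *
from scipy.optimize import minimize
def box(hx,y0,z0,y1,z1): return [[a*hx,b*y,z] for a in(-1,1) for b in(-1,1) for y,z in((y0,z0),(y1,z1))]
STONE=np.array([[a*55,b*y,z] for a in(-1,1) for b in(-1,1) for y,z in((17,-29),(17,15),(9,29))],float)
STROP=np.array([[a*50,b*y,z] for a in(-1,1) for b in(-1,1) for y,z in((8,-100),(14,-80),(14,-30))],float)
def poly(K,T,V,p):
    W=R.from_euler("z",p[3]).apply(V)+p[:3]; q=(W-T[:3,3])@T[:3,:3]; return (q@K.T/q[:,2:])[:,:2]
def cost(p,V,views):
    c=0
    for K,T,m in views:
        h=cv2.convexHull(poly(K,T,V,p).astype(np.float32)); r=np.zeros(m.shape,np.uint8)
        cv2.fillConvexPoly(r,np.round(h*16).astype(np.int32),255,cv2.LINE_AA,4)
        r=r/255.; c+=1-np.minimum(r,m).sum()/np.maximum(r,m).sum()
    return c
def fit(p0,V,views,fixz=None):
    f=(lambda p:cost(p,V,views)) if fixz is None else (lambda q:cost([q[0],q[1],fixz,q[2]],V,views))
    x0=np.array(p0,float) if fixz is None else np.array([p0[0],p0[1],p0[3]],float)
    S=np.diag([10,10,8,.15] if fixz is None else [10,10,.15])
    for _ in range(3):
        r=minimize(f,x0,method="Nelder-Mead",options=dict(initial_simplex=np.vstack([x0,x0+S]),xatol=.01,fatol=1e-5)); x0=r.x
    return x0,r.fun
def mask(f,roi,fn):
    h=cv2.cvtColor(f,cv2.COLOR_RGB2HSV).astype(int); m=fn(h[...,0],h[...,1],h[...,2]).astype(np.uint8)
    x0,y0,x1,y1=roi; k=np.zeros_like(m);k[y0:y1,x0:x1]=1; m=cv2.morphologyEx(m*k,cv2.MORPH_OPEN,np.ones((3,3),np.uint8))
    n,l,st,_=cv2.connectedComponentsWithStats(m); j=1+np.argmax(st[1:,4]); return (l==j).astype(float)
white=lambda h,s,v:(s<75)&(v>110)
grey=lambda h,s,v:v<85
orange=lambda h,s,v:(h<10)&(s>200)
E
python3 - <<'E'
from fit import *
import pickle
f,K,T=pickle.load(open("rack1.pkl","rb")); g,K2,T2=cam("scene")
for n,fn,y,roi in [("white",white,84,(250,125,300,245)),("grey",grey,134,(205,125,255,240)),("orange",orange,185,(165,125,215,240))]:
    m=mask(f,roi,fn); ms=mask(g,(310,200,410,280),fn)
    print(n,m.sum(),ms.sum())
    for v,z in (([(K,T,m)],37),([(K,T,m),(K2,T2,ms)],None)):
        x,c=fit([507,y,37,.1],STONE,v,z); print(x.round(2),round(c,3))
E
```

```text
white 2211.0 854.0
[4.9745e+02 8.5670e+01 1.6000e-01] 0.237
[4.9291e+02 8.5520e+01 2.4980e+01 7.0000e-02] 0.354
grey 1369.0 958.0
[4.9822e+02 1.3511e+02 8.0000e-02] 0.536
[4.9628e+02 1.3635e+02 3.1700e+01 8.0000e-02] 0.673Traceback (most recent call last):
  File "<stdin>", line 5, in <module>
  File "fit.py", line 25, in mask
    n,l,st,_=cv2.connectedComponentsWithStats(m); j=1+np.argmax(st[1:,4]); return (l==j).astype(float)
                                                      ~~~~~~~~~^^^^^^^^^^
    return _wrapfunc(a, 'argmax', axis=axis, out=out, **kwds)
    return bound(*args, **kwds)
ValueError: attempt to get argmax of an empty sequence
```

Call:
jog_arm:
  translation:
    - [-1.33, 0, 7.24]
    - [-1.33, 0, 7.24]
    - [-1.33, 0, 7.24]
    - [-1.33, 0, 7.24]
    - [-1.33, 0, 7.24]
    - [-1.33, 0, 7.24]
    - [-1.33, 0, 7.24]
    - [-1.33, 0, 7.24]
    - [-1.33, 0, 7.24]
    - [-1.33, 0, 7.24]
    - [-1.33, 0, 7.24]
    - [-1.33, 0, 7.24]
  rot:
    - [0, 2.75, 0]
    - [0, 2.75, 0]
    - [0, 2.75, 0]
    - [0, 2.75, 0]
    - [0, 2.75, 0]
    - [0, 2.75, 0]
    - [0, 2.75, 0]
    - [0, 2.75, 0]
    - [0, 2.75, 0]
    - [0, 2.75, 0]
    - [0, 2.75, 0]
    - [0, 2.75, 0]
  gripper: [1, 1, 1, 1, 1, 1, 1, 1, 1, 1, 1, 1]

```text
clock: 3.9
position: [619.7, -239.0, 231.8]
ee_rot: [0.092, 0.701, -0.701, -0.091]
contact_force: [-0.2, -0.9, 0.7]
gripper_width: 85.3
```

```bash
python3 look.py strop1 strop_red_handle
```

```text
3.95 [ 619.77364635 -239.01114725  231.8787557 ] [-0.06540555 -0.35760989  0.31993737] 85.45081313689488
[[-0.258, -0.927, -0.272, 689.418], [-0.966, 0.248, 0.073, -258.985], [-0.0, 0.281, -0.96, 374.116], [0.0, 0.0, 0.0, 1.0]]
strop_red_handle 0.77 [ 648.1 -266.9   86.3] [271. 153.]
strop_red_handle 0.72 [ 451.1 -124.1   43.8] [204. 310.]
strop_red_handle 0.62 [ 674.1 -394.6   74.2] [386.  94.]
```

View pics/strop1.png

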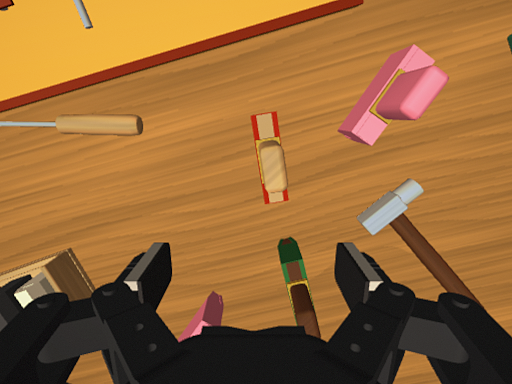

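The wrist view shows the red strop's top face with corners near (251,113), (277,112), (288,201), (264,203), and the handle top near (272,140) to (274,192). The green strop is behind the fingers at (300,290) and must be avoided.

```bash
python3 - <<'E'
from fit import *
import pickle
f,K,T=pickle.load(open("strop1.pkl","rb"))
h=cv2.cvtColor(f,cv2.COLOR_RGB2HSV).astype(int)
m=((h[...,0]<4)|(h[...,0]>174))&(h[...,1]>150)&(h[...,2]>60); k=np.zeros_like(m);k[105:212,240:300]=1
ys,xs=np.nonzero(m&k);P=np.array([plane(K,T,x,y,70)[:2] for x,y in zip(xs,ys)],np.float32)
r=cv2.minAreaRect(P);b=cv2.boxPoints(r);print("red px",len(xs),r);print(b)
g,K2,T2=cam("scene")
print("handle ht", refpt([(K,T,272,163),(K2,T2,154,211)]))
e=plane(K,T,266,157,70);print(e, "handle top ctr@130",plane(K,T,272,163,130))
for x,y in [(233,150),(225,180),(242,180),(272,160),(285,180),(264,190)]:
    w=pickle.load(open("rack1.pkl","rb"))[0]; print((x,y),cv2.cvtColor(w[y:y+1,x:x+1],cv2.COLOR_RGB2HSV)[0,0])
save("zoom.png",np.hstack([cv2.resize(f[100:215,225:315],None,fx=4,fy=4),cv2.resize(w[120:235,200:300],None,fx=4,fy=4)]))
E
```

```text
red px 79 ((638.7471923828125, -265.1332092285156), (25.878278732299805, 97.55003356933594), 84.37535858154297)
[[ 588.93884 -273.22955]
 [ 686.01917 -282.79053]
 [ 688.55554 -257.03687]
 [ 591.4752  -247.47589]]
handle ht [ 642.02726555 -261.07683939  134.14246559]
[ 642.5315427 -261.3968217   70.       ] handle top ctr@130 [ 645.25070525 -264.75257956  130.        ]
(233, 150) [16 33 84]
(225, 180) [19 33 84]
(242, 180) [15 39 39]
(272, 160) [ 33  29 247]
(285, 180) [ 18  80 146]
(264, 190) [ 21  66 238]
```

View pics/zoom.png

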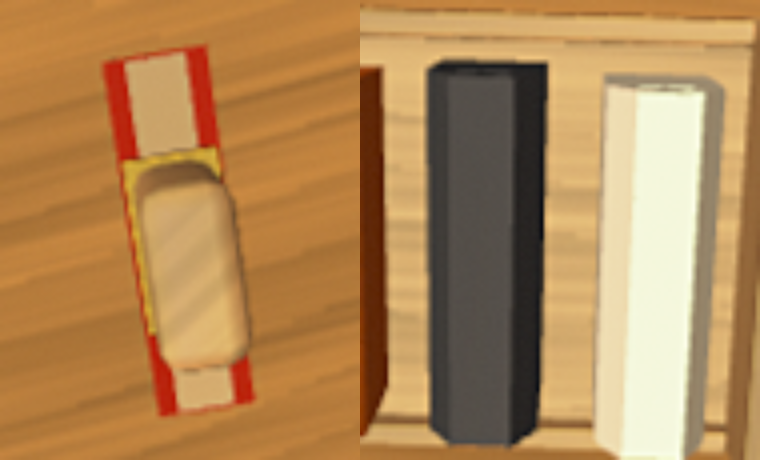

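```bash
python3 - <<'E'
from fit import *
import pickle
def rect(n,K,T,c,z):
    P=np.array([plane(K,T,*p,z)[:2] for p in c]);a=(P[0]+P[1])/2;b=(P[2]+P[3])/2
    d=a-b;print(n,"ctr",P.mean(0).round(1),"len",np.linalg.norm(d).round(1),"w",np.linalg.norm(P[0]-P[1]).round(1),np.linalg.norm(P[2]-P[3]).round(1),"yaw",np.degrees(np.arctan2(d[1],d[0])).round(1))
f,K,T=pickle.load(open("strop1.pkl","rb"))
rect("strop",K,T,[(250.75,115.5),(276.75,111.25),(288.75,200.5),(265,204)],70)
rect("handle",K,T,[(260.5,147),(279,145),(285.5,188),(266.5,190)],130)
f,K,T=pickle.load(open("rack1.pkl","rb"))
rect("grey",K,T,[(221.5,138),(238.5,138.5),(238,231),(222,230.8)],66)
rect("white",K,T,[(269.2,141.5),(286.2,142),(281.5,235),(266.2,235)],66)
x,c=fit([507,85,37,.08],STONE,[(K,T,mask(f,(250,125,296,245),lambda h,s,v:((s<100)&(v>110))))],37);print("white",x,c)
x,c=fit([507,135,37,.08],STONE,[(K,T,mask(f,(205,133,255,240),lambda h,s,v:v<105))],37);print("grey",x,c)
x,c=fit([507,135,37,.08],STONE,[(K,T,mask(f,(165,125,209,240),lambda h,s,v:(h<9)&(s>180)))],37);print("orange",x,c)
print(plan((641,-262,200),np.radians(80)))
E
```

```text
strop ctr [ 638.2 -265.5] len 99.3 w 27.6 27.5 yaw -5.6
handle ctr [ 640.7 -264.5] len 39.3 w 16.2 17.4 yaw -5.6
grey ctr [498.7 134.9] len 109.3 w 18.5 19.2 yaw 5.7
white ctr [500.6  82.4] len 110.8 w 18.6 18.4 yaw 6.1
white [4.99569331e+02 8.36049005e+01 1.00807279e-01] 0.06954901901076249
grey [4.97485794e+02 1.34714466e+02 8.51634463e-02] 0.09032945231345291Traceback (most recent call last):
  File "<stdin>", line 14, in <module>
  File "fit.py", line 25, in mask
    n,l,st,_=cv2.connectedComponentsWithStats(m); j=1+np.argmax(st[1:,4]); return (l==j).astype(float)
                                                      ~~~~~~~~~^^^^^^^^^^
    return _wrapfunc(a, 'argmax', axis=axis, out=out, **kwds)
    return bound(*args, **kwds)
ValueError: attempt to get argmax of an empty sequence
```

Strop top: 99 x 27.6 mm, centre (638.3,-265.3), yaw -5.6°. The stones give length 110 and top width 18.5 as they should, with the gap centre at (499,109) and yaw about 5.6°. Next I grasp the strop.

```bash
python3 - <<'E'
from h import *
print(plan((639,-265.3,232),np.radians(84.4)),plan((639,-265.3,81),np.radians(84.4)))
E
```

```text
('trans', [-0.504, -0.003, 0.403], 'rot', [0.001, -1.162, -0.005]) ('trans', [-0.502, 3.017, 0.404], 'rot', [0.001, -1.162, -0.005])
```

Call:
jog_arm:
  translation:
    - [-0.5, 0, 0.4]
    - [-0.5, 0, 0.4]
    - [-0.5, 0, 0.4]
    - [-0.5, 0, 0.4]
    - [-0.5, 0.5, 0.4]
    - [-0.5, 1.0, 0.4]
    - [-0.5, 1.5, 0.4]
    - [-0.5, 2.0, 0.4]
    - [-0.5, 2.4, 0.4]
    - [-0.5, 2.8, 0.4]
    - [-0.5, 3.02, 0.4]
    - [-0.5, 3.02, 0.4]
    - [-0.5, 3.02, 0.4]
    - [-0.5, 3.02, 0.4]
  rot:
    - [0, -1.16, 0]
    - [0, -1.16, 0]
    - [0, -1.16, 0]
    - [0, -1.16, 0]
    - [0, -1.16, 0]
    - [0, -1.16, 0]
    - [0, -1.16, 0]
    - [0, -1.16, 0]
    - [0, -1.16, 0]
    - [0, -1.16, 0]
    - [0, -1.16, 0]
    - [0, -1.16, 0]
    - [0, -1.16, 0]
    - [0, -1.16, 0]
  gripper: [1, 1, 1, 1, 1, 1, 1, 1, 1, 1, 1, 1, 1, 1]

```text
clock: 5.45
position: [639.8, -265.2, 82.5]
ee_rot: [-0.036, -0.706, 0.706, 0.033]
contact_force: [-0.7, -0.5, -0.2]
gripper_width: 85.2
```

```bash
python3 look.py strop2 strop_red_handle
```

```text
5.5 [ 639.72891347 -265.20180774   82.38182405] [-0.10255744  0.08922955 -0.08873166] 84.9956940529499
[[-0.099, -0.956, -0.277, 711.166], [-0.995, 0.095, 0.027, -273.697], [0.001, 0.279, -0.96, 224.943], [0.0, 0.0, 0.0, 1.0]]
strop_red_handle 0.69 [ 674.  -387.2   65.4] [454. 162.]
strop_red_handle 0.6 [ 655.6 -268.   119.2] [252. 253.]
```

View pics/strop2.png

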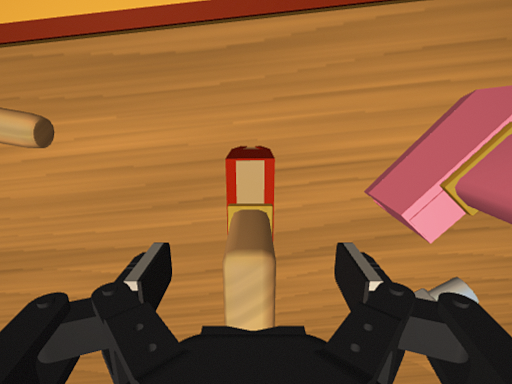

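The handle (250,270) is centred and square between the fingers at (150,265) and (350,265). I close the gripper and lift.

Call:
jog_arm:
  translation:
    - [0, 0, 0]
    - [0, 0, 0]
    - [0, 0, 0]
    - [0, 0, 0]
    - [0, 0, 0]
    - [0, 0, 0]
    - [0, 0, 0]
    - [0, 0, 0]
    - [0, 0, 0]
    - [0, 0, 0]
    - [0, -0.1, 0]
    - [0, -0.3, 0]
    - [0, -0.6, 0]
  rot:
    - [0, 0, 0]
    - [0, 0, 0]
    - [0, 0, 0]
    - [0, 0, 0]
    - [0, 0, 0]
    - [0, 0, 0]
    - [0, 0, 0]
    - [0, 0, 0]
    - [0, 0, 0]
    - [0, 0, 0]
    - [0, 0, 0]
    - [0, 0, 0]
    - [0, 0, 0]
  gripper: [0, 0, 0, 0, 0, 0, 0, 0, 0, 0, 0, 0, 0]

```text
clock: 6.85
position: [638.5, -265.1, 111.7]
ee_rot: [0.035, 0.706, -0.706, -0.035]
contact_force: [0.5, -0.4, -2.4]
gripper_width: 21.5
```

```bash
python3 - <<'E'
from h import *
s=arm.read_state();print(s["clock"],s["position"],s["contact_force"],s["gripper_width"])
print(plan((640,-265,235),np.radians(84.4)),plan((499.5,109,235),np.radians(95.5)))
E
```

```text
6.85 [ 638.51059004 -265.08709023  111.70172865] [ 0.53810508 -0.44672828 -2.35223186] 21.46389627615237
('trans', [-0.029, -2.466, -0.005], 'rot', [0.002, -0.004, 0.001]) ('trans', [3.501, -2.464, -7.174], 'rot', [0.002, -1.391, 0.001])
```

Call:
jog_arm:
  translation:
    - [0, -0.8, 0]
    - [0, -1.6, 0]
    - [0, -2.46, 0]
    - [3.5, -2.46, -7.17]
    - [3.5, -2.46, -7.17]
    - [3.5, -2.46, -7.17]
    - [3.5, -2.46, -7.17]
    - [3.5, -2.46, -7.17]
    - [3.5, -2.46, -7.17]
    - [3.5, -2.46, -7.17]
    - [3.5, -2.46, -7.17]
    - [3.5, -2.46, -7.17]
    - [3.5, -2.46, -7.17]
    - [3.5, -2.46, -7.17]
    - [3.5, -2.46, -7.17]
    - [3.5, -2.46, -7.17]
    - [3.5, -2.46, -7.17]
  rot:
    - [0, 0, 0]
    - [0, 0, 0]
    - [0, 0, 0]
    - [0, -1.39, 0]
    - [0, -1.39, 0]
    - [0, -1.39, 0]
    - [0, -1.39, 0]
    - [0, -1.39, 0]
    - [0, -1.39, 0]
    - [0, -1.39, 0]
    - [0, -1.39, 0]
    - [0, -1.39, 0]
    - [0, -1.39, 0]
    - [0, -1.39, 0]
    - [0, -1.39, 0]
    - [0, -1.39, 0]
    - [0, -1.39, 0]
  gripper: [0, 0, 0, 0, 0, 0, 0, 0, 0, 0, 0, 0, 0, 0, 0, 0, 0]

```text
clock: 8.55
position: [499.8, 107.9, 234.7]
ee_rot: [-0.033, 0.706, -0.706, 0.033]
contact_force: [-0.5, 0.7, -2.3]
gripper_width: 21.1
```

```bash
python3 look.py held1; python3 - <<'E'
from h import *
s=arm.read_state();print(s["gripper_width"])
print(plan((499.7,109,155),np.radians(95.5)))
f,K,T=cam("scene");save("scene2.png",cv2.resize(f[120:300,260:460],None,fx=3,fy=3,interpolation=cv2.INTER_CUBIC))
a=cv2.imread("pics/held1.png");b=cv2.imread("pics/scene2.png")
cv2.imwrite("pics/both.png",np.hstack([cv2.resize(a[80:384,130:370],(400,507)),b[:507,200:600]]))
E
```

```text
8.6 [499.77904512 108.09150718 234.68385553] [-0.1718013  -0.1343919  -2.21408186] 21.551386630651695
[[0.093, -0.955, -0.281, 571.722], [-0.996, -0.089, -0.026, 113.059], [0.0, 0.282, -0.959, 376.912], [0.0, 0.0, 0.0, 1.0]]
21.551386630651695
('trans', [-0.001, 1.594, -0.018], 'rot', [0.001, -0.012, 0.003])
```

View pics/both.png

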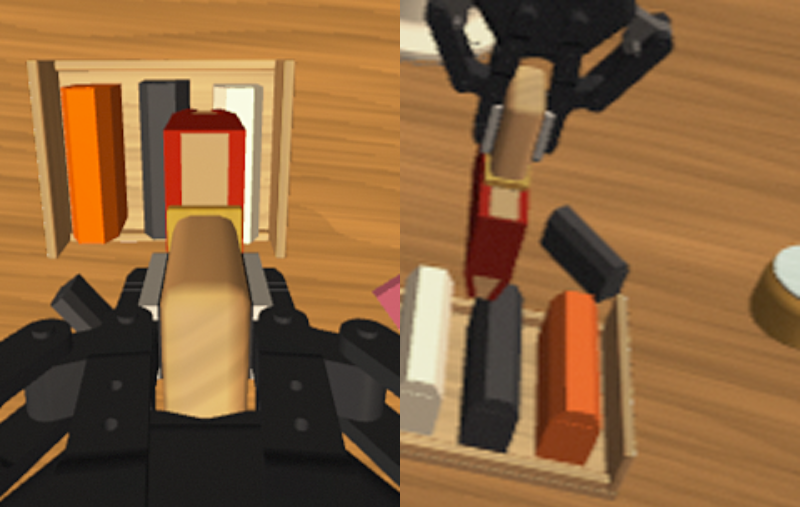

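The strop hangs upright and square over the gap between grey and white, with the taper clear above the stones. I start down, slowly from the chamfers on.

Call:
jog_arm:
  translation:
    - [0, 0.5, -0.02]
    - [0, 1.0, -0.02]
    - [0, 1.4, -0.02]
    - [0, 1.6, -0.02]
    - [0, 1.7, -0.02]
    - [0, 1.8, -0.02]
    - [0, 1.9, -0.02]
    - [0, 2.0, -0.02]
    - [0, 2.08, -0.02]
    - [0, 2.16, -0.02]
    - [0, 2.24, -0.02]
    - [0, 2.24, -0.02]
  rot:
    - [0, 0, 0]
    - [0, 0, 0]
    - [0, 0, 0]
    - [0, 0, 0]
    - [0, 0, 0]
    - [0, 0, 0]
    - [0, 0, 0]
    - [0, 0, 0]
    - [0, 0, 0]
    - [0, 0, 0]
    - [0, 0, 0]
    - [0, 0, 0]
  gripper: [0, 0, 0, 0, 0, 0, 0, 0, 0, 0, 0, 0]

```text
clock: 9.85
position: [499.8, 109.3, 122.4]
ee_rot: [-0.034, 0.706, -0.706, 0.033]
contact_force: [0.8, 1.3, -1.5]
gripper_width: 21.4
```

```bash
python3 look.py held2; python3 - <<'E'
from h import *
print(plan((499.7,109,90),np.radians(95.5)))
f,K,T=cam("scene");a=cv2.imread("pics/held2.png")
b=cv2.cvtColor(cv2.resize(f[150:290,300:420],(400,467),interpolation=cv2.INTER_CUBIC),cv2.COLOR_RGB2BGR)
cv2.imwrite("pics/both2.png",np.hstack([cv2.resize(a[80:384,130:370],(400,467)),b]))
E
```

```text
9.9 [499.65450218 109.31011427 122.44599966] [ 0.13975252  1.53984577 -1.59543158] 21.718938309550552
[[0.093, -0.955, -0.281, 571.62], [-0.996, -0.089, -0.026, 114.493], [0.0, 0.282, -0.959, 264.596], [0.0, 0.0, 0.0, 1.0]]
('trans', [-0.001, 0.649, 0.006], 'rot', [0.002, -0.009, 0.002])
```

View pics/both2.png

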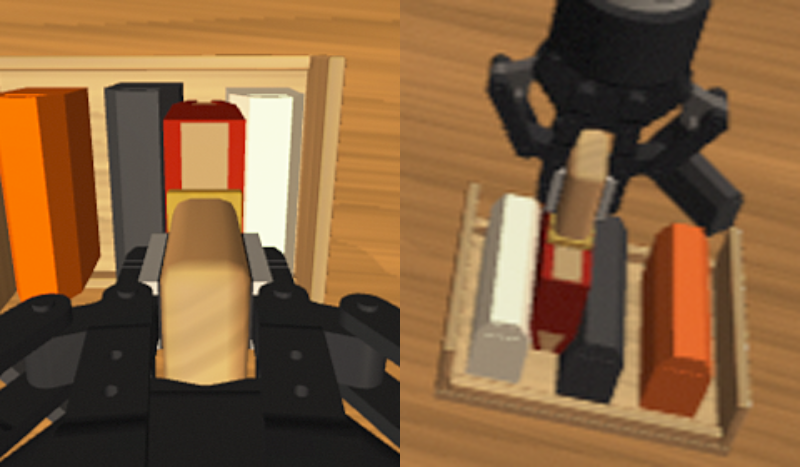

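The strop is centred and entering between white and grey, both still upright, with little force. I continue slowly towards the floor.

Call:
jog_arm:
  translation:
    - [0, 0.06, 0]
    - [0, 0.12, 0]
    - [0, 0.18, 0]
    - [0, 0.24, 0]
    - [0, 0.3, 0]
    - [0, 0.36, 0]
    - [0, 0.42, 0]
    - [0, 0.48, 0]
    - [0, 0.54, 0]
    - [0, 0.58, 0]
    - [0, 0.61, 0]
    - [0, 0.61, 0]
  rot:
    - [0, 0, 0]
    - [0, 0, 0]
    - [0, 0, 0]
    - [0, 0, 0]
    - [0, 0, 0]
    - [0, 0, 0]
    - [0, 0, 0]
    - [0, 0, 0]
    - [0, 0, 0]
    - [0, 0, 0]
    - [0, 0, 0]
    - [0, 0, 0]
  gripper: [0, 0, 0, 0, 0, 0, 0, 0, 0, 0, 0, 0]

```text
clock: 11.15
position: [499.4, 109.2, 91.6]
ee_rot: [-0.034, 0.706, -0.706, 0.033]
contact_force: [0.6, 0.9, -3.7]
gripper_width: 21.5
```

Call:
jog_arm:
  translation:
    - [0, 0.02, 0]
    - [0, 0.04, 0]
    - [0, 0.06, 0]
    - [0, 0.06, 0]
  rot:
    - [0, 0, 0]
    - [0, 0, 0]
    - [0, 0, 0]
    - [0, 0, 0]
  gripper: [0, 0, 0, 0]

```text
clock: 11.55
position: [499.6, 109.3, 90.3]
ee_rot: [0.034, -0.706, 0.706, -0.034]
contact_force: [-3.8, 0.4, 8.3]
gripper_width: 21.1
```

The strop met the floor at TCP z 90.3, as predicted (82.4 + 8), with 8 N upward. Now I release and retreat straight up.

Call:
jog_arm:
  translation:
    - [0, 0, 0]
    - [0, 0, 0]
    - [0, 0, 0]
    - [0, 0, 0]
    - [0, 0, 0]
    - [0, 0, 0]
    - [0, 0, 0]
    - [0, 0, 0]
    - [0, -0.3, 0]
    - [0, -0.8, 0]
    - [0, -1.5, 0]
    - [0, -2.3, 0]
    - [0, -3.0, 0]
    - [0, -3.0, 0]
    - [0, -3.0, 0]
  rot:
    - [0, 0, 0]
    - [0, 0, 0]
    - [0, 0, 0]
    - [0, 0, 0]
    - [0, 0, 0]
    - [0, 0, 0]
    - [0, 0, 0]
    - [0, 0, 0]
    - [0, 0, 0]
    - [0, 0, 0]
    - [0, 0, 0]
    - [0, 0, 0]
    - [0, 0, 0]
    - [0, 0, 0]
    - [0, 0, 0]
  gripper: [0.6, 0.6, 0.6, 0.6, 0.6, 0.6, 0.6, 0.6, 0.6, 0.6, 0.6, 0.6, 0.6, 0.6, 0.6]

```text
clock: 13.05
position: [499.5, 109.4, 240.9]
ee_rot: [-0.033, 0.707, -0.706, 0.034]
contact_force: [-0.6, 0.3, -0.9]
gripper_width: 51.3
```

```bash
python3 look.py end strop_red_handle stone_white_mid stone_grey_mid; python3 - <<'E'
from h import *
f,K,T=cam("scene");a=cv2.imread("pics/end.png")
b=cv2.cvtColor(cv2.resize(f[150:290,300:420],(400,467),interpolation=cv2.INTER_CUBIC),cv2.COLOR_RGB2BGR)
cv2.imwrite("pics/both3.png",np.hstack([cv2.resize(a[80:384,130:370],(400,467)),b]))
E
```

```text
13.1 [498.97151934 109.15103251 239.68135768] [-0.71122006  0.13801376 -1.02476825] 50.84711710310599
[[0.093, -0.956, -0.279, 571.236], [-0.996, -0.09, -0.025, 114.45], [-0.001, 0.281, -0.96, 383.228], [0.0, 0.0, 0.0, 1.0]]
strop_red_handle 0.61 [425.  -90.3  71.9] [406. 253.]
stone_white_mid 0.6 [507.6  79.3  69.8] [278. 175.]
stone_grey_mid 0.75 [503.3 139.6  69.4] [226. 174.]
stone_grey_mid 0.71 [330.  165.8  24.9] [203. 281.]
```

View pics/both3.png

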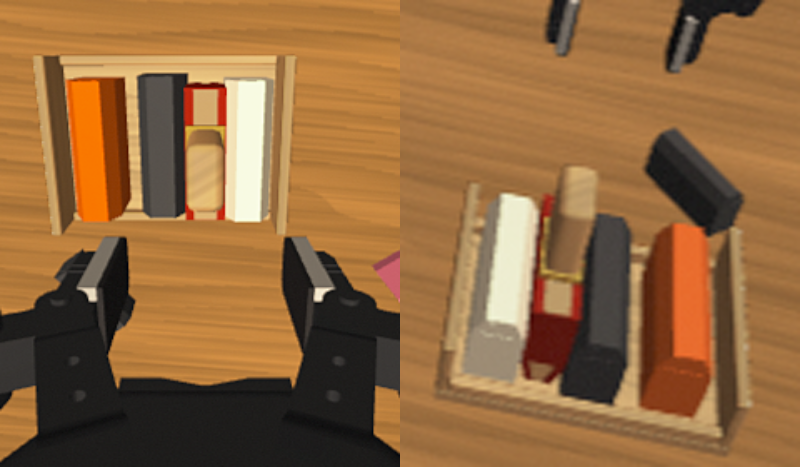

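The pictures show the strop upright between grey and white, with all the stones standing and the gripper clear.

```bash
python3 -c "
from h import *
print(job_done())"
```

```text
the job is handed in; nothing more can be done
None
```

The red-brown strop is in the rack: I took it by its pale handle, lowered it between the grey and the white stone, and held it until it stood on the floor. I then let go and handed the job in.

- **Home on the floor:** the strop met resistance at tool height 90.3 mm, against 90.4 expected, with about 8 N upward. This height is how I judged it fully home; I did not measure the strop again after release.
- **Last pictures:** the wrist and scene views show it upright in the gap. All three stones are standing and the gripper is well clear. The pink strops and the small dark stone were left alone.
- **Green strop:** I never went near it, but I took no last picture of it.
- **Limits:** the last clock reading before handing in was 13.1 s, against the limit of 35 s. The highest wrist force I read was about 9 N.

**Checks that failed or disagreed:**
- **Colour fit:** my first automatic fit of the stones was poor for grey, and the orange mask came back empty. I used corner measurements instead, and they matched the given sizes to within about 1.5 mm.
- **Handle height:** measuring the handle top from two views gave 134 mm and 128 mm, against 130 mm stated.
- **Final detection:** in the last picture the network did not report the strop. Its only hit was a pink look-alike, so I relied on the pictures.

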